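# Register the embossing plate in the fence corner

### The arm

A 6-joint arm with a two-finger parallel gripper is mounted at the origin on the work surface. World frame = base frame: x ahead of the robot, y to its left, z up, the work surface at z = 0. Lengths are in mm, angles in rad, forces in N, time in s.
With the tool pointing down it reaches from about 350 to 775 mm from the base axis. Payload 7.3 kg.
Tool frame: the origin (TCP) lies at the very end of the fingers, on their centre line; the grasp point (between the pads) lies bot.grasp_offset behind it (bot.grasp_offset is the distance from the TCP to the grasp point, in mm); z points along the fingers, y is the line along which they close (so a half turn about z gives the same grasp; the last joint's range is limited). The gripper opens to 92 mm and grips with 3 to 60 N. Pads are 19 mm wide; open, the fingers measure 130 mm over their backs; the gripper's body (75 mm by 190 mm) begins 47 mm behind the grasp point.
Start: joints at [1.123, 0.342, 1.524, -0, 1.275, -0.146], TCP at [156.037, 501.299, 190.341] pointing down, gripper open.
Joint ranges: [-2.53, 2.53], [-0.77, 2.02], [0.04, 2.7], [-1, 4.14], [0.28, 2.66], [-3.11, 3.11]. Speed limits (rad/s): [2.57, 2.57, 3.14, 3.14, 3.14, 3.14].

### API

Orientations are given as [roll, pitch, yaw] about the fixed x, y, z axes, in that order (R = Rz(yaw) Ry(pitch) Rx(roll)).
In Python, from plant import bot gives the robot as it stands. The module is installed in compiled form; this text tells all that it offers.
- The arm moves only by the shell command python3 -m handwheel 'ROWS'. ROWS is JSON, a list of rows, each an object of numbers: "claw": the finger opening in mm, from 0 to 91.8; "dx", "dy", "dz": the shift along the tool's x, y, z in mm; "rx", "ry", "rz": the turn, a rotation vector about the tool's x, y, z in rad. A call has 1 to 10 rows; each row shifts and turns the commanded pose from where the row before left it, along the tool's axes as they then stand; what a row does not reach is not made up. A row lasts 1/10 s, in which the tool goes at most 50 mm and 8.59 degrees, less where a joint would pass 70% of its speed; a pose out of reach is approached as far as the arm can. A call is refused whole if a number of a shift passes 50 or a number of a turn 0.15, either way. A call with a gripper value outside its range is refused whole. The fingers move at their own pace and stop on an object; the grip force is fixed at half the most. Time passes only in rows, so rows that do not move let the fingers close. It gives the time, the measured TCP pose, the force and the opening at its end, in the units of the state.
- bot.get_obs(): the state, without advancing time (a new reading comes with each control period).
- bot.capture(name): name is "side" or "top"; returns a dict with "frame" (400x640x3 uint8, red, green, blue), "camera_matrix" (3x3 intrinsics, pixels), "view" (4x4, takes a point from world to camera coordinates). Camera axes: x right, y down, z forward; pixel columns grow to the right and rows downward; lengths in mm; the calibration is good to about 2 mm. A picture is of the moment at which its call begins. There is no depth.
- bot.close_job(): hands the job in, once; it reports no verdict.
The state is a dict: "time": time; "joint_positions": joint angles; "dq": joint speeds; "tau": joint torques, N m; "tool_pos": TCP position; "tcp_rot": TCP orientation; "contact_force": force on the tool from outside, world axes, zero at the start; "moment": the same for the moment, N m; "grip_width": finger opening in mm.
Only numpy, scipy, OpenCV 4.12 (cv2) and the standard library are available. Lean on these libraries where they do the work, as an engineer would, in place of code of your own. Each camera call takes 0.05 s, during which the arm holds its last target. There are 200 camera calls.

### The job

Set up the embossing board: push the brass-faced plate along the board until its long side lies flush against the steel fence and its end is up against the red stop, so that it sits square in the corner between them. Only push it so that it slides; do not lift or tip it, leave everything else on the bench undisturbed, and finish with the hand clear.

Things in the scene. Friction and masses are not known exactly. Their poses are not given: they have to be found in the camera images.
- plate: embossing plate: pale wooden block, brass top with a dark rosette and border. 95 mm (x) by 140 (y) by 28 high, plumb sides, 0.35 to 0.7 kg. Origin: centre of underside. Starts turned up to 0.35 rad from the board's axes. Slides at 2 to 9 N; a turned plate whose leading corner touches the fence can bind when pushed mid-side, and swings flush when pushed near its lagging end
- board: grey registration board fixed to the table, 300 mm (x) by 540 mm (y), 12 mm thick, turned by up to 0.2 rad on the table. Origin at the centre of its underside; x points away from the robot across the board to the fence, y along the fence (to the robot's left). The steel fence is rigid, 500 mm long along y, 22 mm thick, 20 mm high above the board; its straight face towards the robot lies at x = +120 mm. The board's top is at z = 12 mm
- stop_mid (a point): centre of the red end stop, a rigid steel bar fixed on the board: 100 mm (x) by 30 mm (y) by 20 mm high, axes parallel to the board's, its far end touching the fence's face. It may stand at the left or the right end of the fence; the side facing the board's middle, 15 mm from this point, is the stopping face. This point is half-way up, 10 mm above the board's top
- spool: thread spool, straw-coloured, 48 mm across, 42 mm tall, standing near the fence at the opposite end from the red stop; origin at the centre of its underside (as for all bodies here). Leave alone
- wax: yellow wax puck, 52 mm across, 22 mm high, standing on a near corner of the board. Leave alone
- weight: dark steel weight with a small grip, 48 mm across, 52 mm tall, standing on a near corner of the board. Leave alone
- jar: amber jar, 64 mm across, 85 mm tall, on the table left of the board. Leave alone
- tin: steel can, 80 mm across, 100 mm tall, on the table right of the board. Leave alone
- mallet: hammer lying on the table right of the board. Leave alone
- scraper: scraper lying on the table left of the board: wooden handle towards its -x, steel blade at +x, about 165 mm long, 25 mm high. Leave alone
Mind the look-alikes: they are no part of the job. Leave any blue look-alike of the plate alone.

How it is judged:
By the outcome, as a careful person would: the job done as asked, in the order asked, and still so for the second after the job is handed in, with the robot touching nothing.
It also fails if it takes over 64 s, if anything falls off the work surface, if the arm or the gripper's body presses on something with over 40 N, if the wrist force passes 120 N, or if a joint passes its speed limit or range.

## Working session

There is one attempt and no reset: what is moved stays moved. The work goes in short steps, Python scripts to look and compute and a shell command to move; the robot and the scene stay as the last step left them, time stands still between calls to the robot, and variables do not carry over. Pictures are saved under pics/ and viewed, on a budget of 10 in all, crops included, one or two more only if the job needs it, and the job is handed in when it is done.

```bash
mkdir -p pics
cat > h.py <<'E'
import numpy as np, cv2
from plant import bot
def cap(n):
    c=bot.capture(n); return np.array(c["frame"]),np.array(c["camera_matrix"],float),np.array(c["view"],float)
def ray(uv,K,V,z):
    R=V[:3,:3];o=-R.T@V[:3,3];d=R.T@np.linalg.solve(K,np.array([uv[0],uv[1],1.]))
    return o+d*(z-o[2])/d[2]
def proj(p,K,V):
    q=K@(V[:3,:3]@np.array(p,float)+V[:3,3]); return q[:2]/q[2]
E
python3 - <<'E'
from h import *
for n in("top","side"):
    f,K,V=cap(n); cv2.imwrite(f"pics/{n}0.png",f[:,:,::-1]); print(n,K.tolist(),(-V[:3,:3].T@V[:3,3]).round(),V.round(3).tolist())
s=bot.get_obs(); print(s["tool_pos"],s["tcp_rot"],s["grip_width"],bot.grasp_offset,s["time"])
E
```

```text
top [[492.29326527092326, 0.0, 310.5766127742065], [0.0, 492.29326527092326, 197.19364486951474], [0.0, 0.0, 1.0]] [ 371.   -2. 1480.] [[-0.016, -1.0, -0.003, 7.677], [-0.994, 0.016, -0.11, 531.252], [0.11, 0.001, -0.994, 1430.03], [0.0, 0.0, 0.0, 1.0]]
side [[370.9287061954855, 0.0, 316.9523309818161], [0.0, 370.9287061954855, 196.02151786296363], [0.0, 0.0, 1.0]] [  14. -939.  869.] [[0.889, -0.458, 0.015, -455.287], [-0.268, -0.547, -0.793, 179.756], [0.371, 0.701, -0.609, 1182.179], [0.0, 0.0, 0.0, 1.0]]
[155.84552567 500.8944055  189.70888308] [-3.14021307e+00 -1.99415307e-04  2.83981098e+00] 91.80951114915383 18.8 0.1
```

View pics/top0.png

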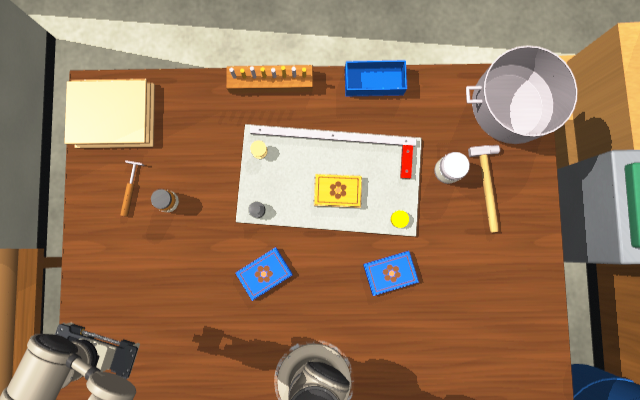

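View pics/side0.png

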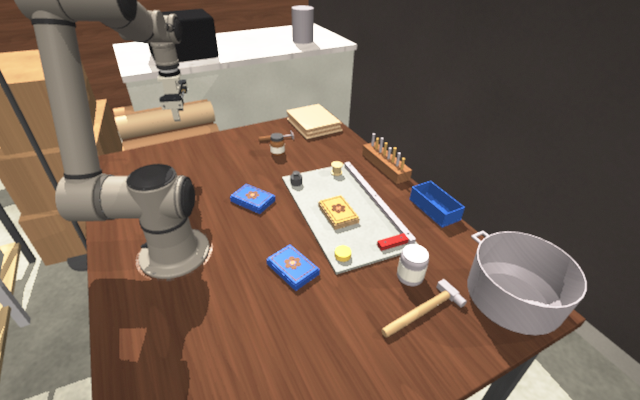

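The top view shows the board with its fence along the far edge (250,128 to 420,140), the red stop at the right end (407,162) and the plate at (338,191). The wax is at (400,219), the weight at (257,210), and the blue look-alikes are off the board. Next I'll measure these.

```bash
cat > m.py <<'E'
from h import *
def rect(mask,roi,K,V,z):
    x0,y0,x1,y1=roi; m=np.zeros(mask.shape,np.uint8); m[y0:y1,x0:x1]=mask[y0:y1,x0:x1]
    cs,_=cv2.findContours(m,cv2.RETR_EXTERNAL,cv2.CHAIN_APPROX_NONE); c=max(cs,key=cv2.contourArea)
    P=np.array([ray(p[0],K,V,z)[:2] for p in c],np.float32)
    (cx,cy),(w,h),a=cv2.minAreaRect(P); 
    return np.array([cx,cy]),(w,h),a,c
def hsv(f): return cv2.cvtColor(f,cv2.COLOR_RGB2HSV)
def report(roi=(290,150,395,215)):
    f,K,V=cap("top"); H=hsv(f)
    m=cv2.inRange(H,(12,120,90),(35,255,255)); m=cv2.morphologyEx(m,cv2.MORPH_CLOSE,np.ones((5,5)))
    print("plate",rect(m,roi,K,V,40)[:3])
    return f,K,V,H
E
python3 - <<'E'
from m import *
f,K,V,H=report()
r=cv2.inRange(H,(0,150,90),(6,255,255))|cv2.inRange(H,(174,150,90),(180,255,255))
print("stop",rect(r,(390,130,425,190),K,V,32)[:3])
b=cv2.inRange(H,(0,0,120),(180,50,255)); b=cv2.morphologyEx(b,cv2.MORPH_OPEN,np.ones((5,5)))
R=rect(b,(225,115,430,245),K,V,12); print("board",R[:3])
print(cv2.approxPolyDP(cv2.convexHull(R[3]),4,True)[:,0].tolist())
for n,uv,z in(("wax",(400,219),34),("weight",(257,210),64),("spool",(259,149),54),("jar",(165,200),85),("tin",(454,166),100)): print(n,ray(uv,K,V,z).round())
c=cv2.resize(f[110:250,225:435],None,fx=3.8,fy=3.8,interpolation=cv2.INTER_CUBIC)
cv2.imwrite("pics/crop1.png",c[:,:,::-1])
E
```

```text
plate (array([549.09356689, -80.81507111]), (136.91339111328125, 92.89581298828125), 86.47403717041016)
stop (array([ 634.47021484, -287.84417725]), (31.428455352783203, 100.0916748046875), 84.84919738769531)
board (array([586.38684082, -56.61349487]), (538.4520874023438, 298.9793701171875), 84.56974029541016)
[[245, 125], [420, 138], [415, 235], [236, 221]]
wax [ 462. -262.   34.]
weight [493. 154.  64.]
spool [674. 149.  54.]
jar [524. 414.  85.]
tin [ 606. -409.  100.]
```

View pics/crop1.png

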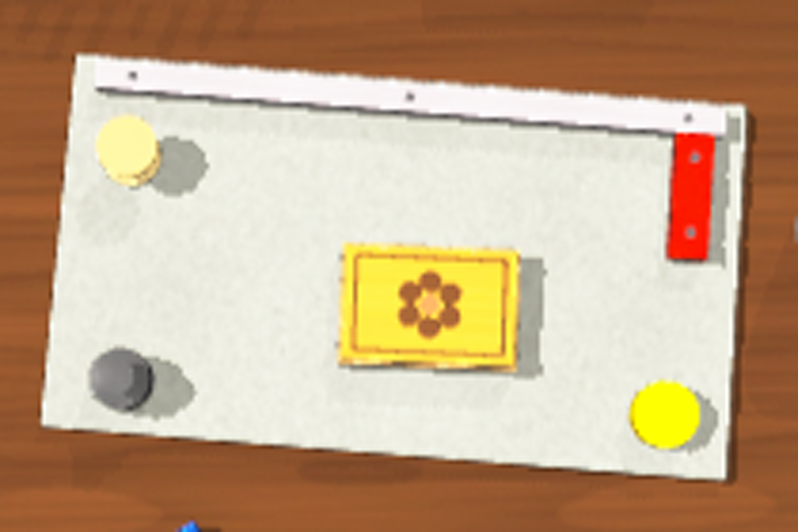

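Plate in board frame is about (-35, -28), turned +0.03 relative to the board. The target is about (72.5, -140.6). I'll push towards the fence with both open fingers, which squares the plate, then push along the fence from its left end.

```bash
python3 -m handwheel '[{"rz":-0.1},{"rz":-0.107},{"dx":-25,"dy":-36},{"dx":-25,"dy":-36},{"dx":-25,"dy":-36},{"dx":-25,"dy":-36},{"dx":-25,"dy":-36},{"dx":-25,"dy":-36},{"dx":-25,"dy":-36},{"dx":-25,"dy":-36}]'
cat > w.py <<'E'
from h import *
yaw=-0.094;O=np.array([586.4,-56.6]);B=np.array([[np.cos(yaw),-np.sin(yaw)],[np.sin(yaw),np.cos(yaw)]])
def bf(p): return B.T@(np.array(p)[:2]-O)
def where():
    s=bot.get_obs(); print("t",round(s["time"],2),"board xy",bf(s["tool_pos"]).round(1),"z",round(s["tool_pos"][2],1),"rot",np.round(s["tcp_rot"],3),"F board",(B.T@s["contact_force"][:2]).round(1),s["contact_force"][2].round(1),"grip",round(s["grip_width"],1))
where() if __name__=="__main__" else 0
E
python3 w.py
```

```text
t 0.15 board xy [-481.   514.7] z 189.8 rot [-3.14 -0.    2.84] F board [0.1 0. ] -0.6 grip 92.0invalid input at $[0]: expected keys claw, dx, dy, dz, rx, ry, rz
```

```bash
python3 -m handwheel '[{"claw":91.8,"dx":0,"dy":0,"dz":0,"rx":0,"ry":0,"rz":-0.1},{"claw":91.8,"dx":0,"dy":0,"dz":0,"rx":0,"ry":0,"rz":-0.107},{"claw":91.8,"dx":-25,"dy":-36,"dz":0,"rx":0,"ry":0,"rz":0},{"claw":91.8,"dx":-25,"dy":-36,"dz":0,"rx":0,"ry":0,"rz":0},{"claw":91.8,"dx":-25,"dy":-36,"dz":0,"rx":0,"ry":0,"rz":0},{"claw":91.8,"dx":-25,"dy":-36,"dz":0,"rx":0,"ry":0,"rz":0},{"claw":91.8,"dx":-25,"dy":-36,"dz":0,"rx":0,"ry":0,"rz":0},{"claw":91.8,"dx":-25,"dy":-36,"dz":0,"rx":0,"ry":0,"rz":0}]'
python3 w.py
```

```text
time: 0.95
tool_pos: [285.3, 270.5, 190.3]
tcp_rot: [3.142, 0.0, 3.047]
contact_force: [1.5, 0.1, 0.6]
grip_width: 91.7
t 0.95 board xy [-330.5  297.4] z 190.3 rot [3.142 0.    3.047] F board [1.5 0.2] 0.6 grip 91.7
```

```bash
python3 -m handwheel '[{"claw":91.8,"dx":-21,"dy":-32.5,"dz":0,"rx":0,"ry":0,"rz":0},{"claw":91.8,"dx":-21,"dy":-32.5,"dz":0,"rx":0,"ry":0,"rz":0},{"claw":91.8,"dx":-21,"dy":-32.5,"dz":0,"rx":0,"ry":0,"rz":0},{"claw":91.8,"dx":-21,"dy":-32.5,"dz":0,"rx":0,"ry":0,"rz":0},{"claw":91.8,"dx":-21,"dy":-32.5,"dz":0,"rx":0,"ry":0,"rz":0},{"claw":91.8,"dx":-21,"dy":-32.5,"dz":0,"rx":0,"ry":0,"rz":0},{"claw":91.8,"dx":-21,"dy":-32.5,"dz":0,"rx":0,"ry":0,"rz":0},{"claw":91.8,"dx":-21,"dy":-32.5,"dz":0,"rx":0,"ry":0,"rz":0},{"claw":91.8,"dx":-21,"dy":-32.5,"dz":0,"rx":0,"ry":0,"rz":0},{"claw":91.8,"dx":-21,"dy":-32.5,"dz":0,"rx":0,"ry":0,"rz":0}]'
python3 -m handwheel '[{"claw":91.8,"dx":0,"dy":0,"dz":30,"rx":0,"ry":0,"rz":0},{"claw":91.8,"dx":0,"dy":0,"dz":30,"rx":0,"ry":0,"rz":0},{"claw":91.8,"dx":0,"dy":0,"dz":30,"rx":0,"ry":0,"rz":0},{"claw":91.8,"dx":0,"dy":0,"dz":20,"rx":0,"ry":0,"rz":0},{"claw":91.8,"dx":0,"dy":0,"dz":0,"rx":0,"ry":0,"rz":0}]'
python3 - <<'E'
from w import *
where(); f,K,V=cap("top")
cv2.imwrite("pics/crop2.png",cv2.resize(f[110:280,225:435],None,fx=3.5,fy=3.5)[:,:,::-1])
E
```

```text
time: 1.95
tool_pos: [463.6, -72.9, 190.2]
tcp_rot: [3.141, -0.0, 3.046]
contact_force: [-0.3, -0.1, -0.2]
grip_width: 91.8
time: 2.45
tool_pos: [461.1, -70.7, 77.8]
tcp_rot: [3.14, -0.006, 3.047]
contact_force: [-0.4, -0.4, 0.2]
grip_width: 91.8
t 2.45 board xy [-123.5  -25.8] z 77.8 rot [ 3.14  -0.006  3.047] F board [-0.3 -0.4] 0.2 grip 91.8
```

View pics/crop2.png

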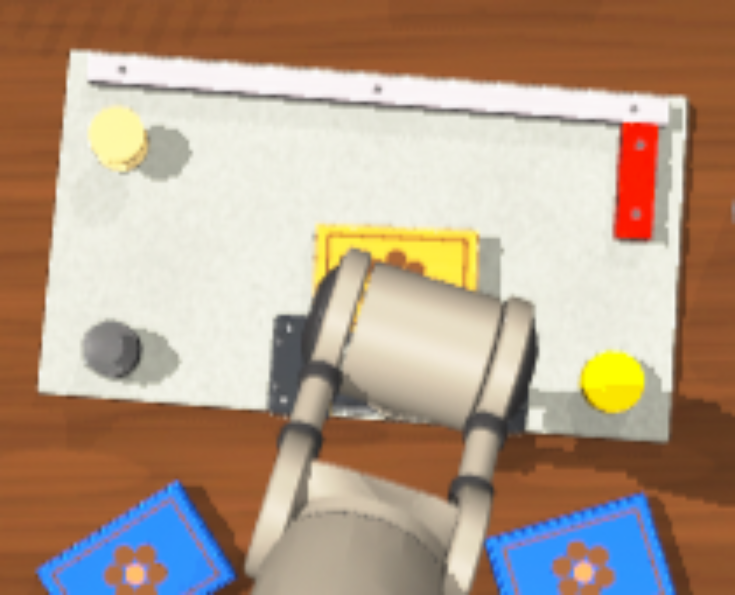

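The hand is behind the plate, clear of the wax at (612,380) and the weight at (110,350). I'll lower it and push.

```bash
python3 -m handwheel '[{"claw":91.8,"dx":0,"dy":0,"dz":20,"rx":0,"ry":0,"rz":0},{"claw":91.8,"dx":0,"dy":0,"dz":20,"rx":0,"ry":0,"rz":0},{"claw":91.8,"dx":0,"dy":0,"dz":14,"rx":0,"ry":0,"rz":0},{"claw":91.8,"dx":0,"dy":0,"dz":0,"rx":0,"ry":0,"rz":0},{"claw":91.8,"dx":0,"dy":0,"dz":0,"rx":0,"ry":0,"rz":0}]' >/dev/null; python3 w.py
python3 -m handwheel '[{"claw":91.8,"dx":-8,"dy":0,"dz":0,"rx":0,"ry":0,"rz":0},{"claw":91.8,"dx":-8,"dy":0,"dz":0,"rx":0,"ry":0,"rz":0},{"claw":91.8,"dx":-8,"dy":0,"dz":0,"rx":0,"ry":0,"rz":0},{"claw":91.8,"dx":-5,"dy":0,"dz":0,"rx":0,"ry":0,"rz":0},{"claw":91.8,"dx":-5,"dy":0,"dz":0,"rx":0,"ry":0,"rz":0},{"claw":91.8,"dx":-5,"dy":0,"dz":0,"rx":0,"ry":0,"rz":0},{"claw":91.8,"dx":-5,"dy":0,"dz":0,"rx":0,"ry":0,"rz":0},{"claw":91.8,"dx":-5,"dy":0,"dz":0,"rx":0,"ry":0,"rz":0},{"claw":91.8,"dx":-5,"dy":0,"dz":0,"rx":0,"ry":0,"rz":0}]' >/dev/null; python3 w.py
```

```text
t 3.0 board xy [-120.4  -26.4] z 27.5 rot [-3.141e+00  2.000e-03  3.047e+00] F board [-0.8 -0.2] 0.1 grip 91.4
t 3.9 board xy [-66.9 -26.3] z 26.2 rot [ 3.141 -0.     3.047] F board [-0.5 -0.3] 0.1 grip 91.5
```

```bash
python3 -m handwheel '[{"claw":91.8,"dx":0,"dy":0,"dz":3,"rx":0,"ry":0,"rz":0},{"claw":91.8,"dx":-5,"dy":0,"dz":0,"rx":0,"ry":0,"rz":0},{"claw":91.8,"dx":-5,"dy":0,"dz":0,"rx":0,"ry":0,"rz":0}]'
python3 - <<'E'
from w import *
where(); f,K,V=cap("side")
a=cv2.resize(f[150:280,270:430],None,fx=4,fy=4); f2,_,_=cap("top"); b=cv2.resize(f2[110:280,225:435],None,fx=3.05,fy=3.05)
cv2.imwrite("pics/c3.png",a[:,:,::-1])
E
```

```text
time: 4.2
tool_pos: [527.0, -77.4, 23.2]
tcp_rot: [3.141, -0.0, 3.047]
contact_force: [0.0, -0.1, -0.5]
grip_width: 91.4
t 4.2 board xy [-57.2 -26.3] z 23.2 rot [ 3.141 -0.     3.047] F board [ 0.  -0.1] -0.5 grip 91.4
```

View pics/c3.png

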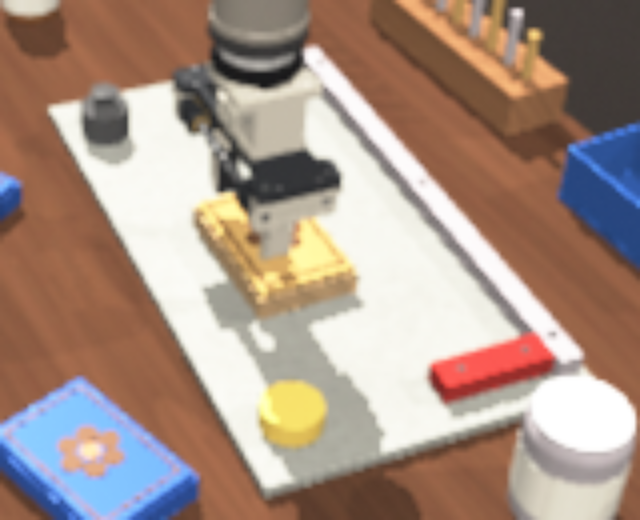

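The side view seems to show the near finger at crop (275,250) over the plate, with no contact force. I'll check the geometry before moving further.

Run:
```python
from w import *
s=bot.get_obs();p=s["tool_pos"];yv=np.append(B[:,1],0)
f,K,V=cap("side")
for d in(-55,0,55):
    for dz in (0,66): 
        u=proj(p+yv*d+[0,0,dz],K,V); print(d,dz,u.round(1),"crop",((u-[270,150])*4).round())
# plate corners at initial pose on side image
c=bf([549.1,-80.8]);a=0.033
for sx,sy in((-1,-1),(1,-1),(1,1),(-1,1)):
    q=c+np.array([[np.cos(a),-np.sin(a)],[np.sin(a),np.cos(a)]])@[47.5*sx,70*sy]; w=B@q+O
    print("plate",sx,sy,((proj([*w,40],K,V)-[270,150])*4).round())
print(s["tau"])
f,K,V=cap("top"); H=cv2.cvtColor(f,cv2.COLOR_RGB2HSV)
print(((proj(p,K,V))).round())
cv2.imwrite("pics/c4.png",cv2.resize(f[110:280,225:435],None,fx=3.5,fy=3.5)[:,:,::-1])
```

```text
-55 0 [337.5 223.3] crop [270. 293.]
-55 66 [338.4 208.4] crop [274. 234.]
0 0 [331.  213.6] crop [244. 254.]
0 66 [331.8 198.9] crop [247. 196.]
55 0 [325.  204.5] crop [220. 218.]
55 66 [325.5 189.9] crop [222. 160.]
plate -1 -1 [254. 298.]
plate 1 -1 [354. 270.]
plate 1 1 [281. 178.]
plate -1 1 [186. 203.]
[ 2.96779233e-02 -4.71638274e+01 -1.85034513e+01 -2.94598751e-02
  1.08965237e-01  1.94086338e-02]
[336. 198.]
```

View pics/c4.png

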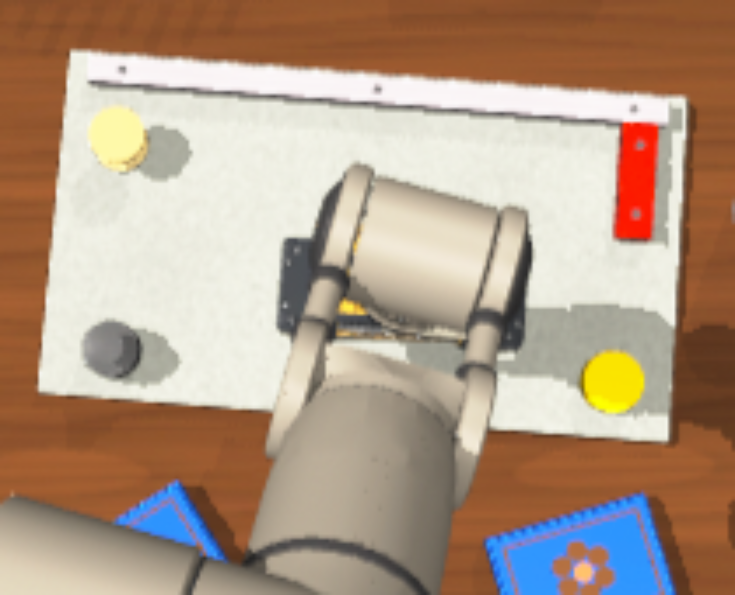

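The plate has not moved and there is no force, so the fingertips are probably above the plate, contrary to the reported z. I'll test the reported TCP against both images, at the start and now.

Run:
```python
from w import *
f,K,V=cap("side"); s=bot.get_obs(); p=s["tool_pos"]
p0=np.array([156,501.3,190.3]); y0=np.array([.297,.955,0])
for d in(-55,55): print("start finger",d,proj(p0+y0*d,K,V).round(1), "66 up",proj(p0+y0*d+[0,0,66],K,V).round(1))
g0=cv2.imread("pics/side0.png"); a=cv2.resize(g0[70:140,140:210],None,fx=5,fy=5,interpolation=cv2.INTER_CUBIC)
b=cv2.resize(f[165:235,300:370][:,:,::-1],None,fx=5,fy=5,interpolation=cv2.INTER_CUBIC)
for d in(-55,55):
    q=(proj(p0+y0*d,K,V)-[140,70])*5; cv2.circle(a,tuple(int(v) for v in q),4,(0,255,0),-1)
    q=(proj(p+np.append(B[:,1],0)*d,K,V)-[300,165])*5; cv2.circle(b,tuple(int(v) for v in q),4,(0,255,0),-1)
cv2.imwrite("pics/c5.png",np.hstack([a,b]))
print(s["joint_positions"])
```

```text
start finger -55 [178.8 130.2] 66 up [175.1 114.4]
start finger 55 [181.9 117.8] 66 up [178.5 102.5]
[-2.89815835e-01  5.47786748e-01  1.71218734e+00  1.44562805e-04
  8.81805072e-01 -1.76594183e+00]
```

View pics/c5.png

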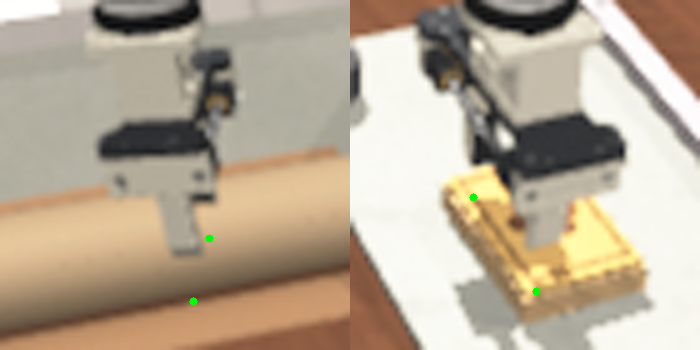

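In both pictures the visible fingertips sit about 40 mm above the reported TCP (green dots), and by the same amount each time. So the real tips are now at about z=63, passing above the plate, which is untouched. I'll back off behind the plate and feel for the board to calibrate the height.

```bash
python3 -m handwheel '[{"claw":91.8,"dx":16,"dy":0,"dz":0,"rx":0,"ry":0,"rz":0},{"claw":91.8,"dx":16,"dy":0,"dz":0,"rx":0,"ry":0,"rz":0},{"claw":91.8,"dx":16,"dy":0,"dz":0,"rx":0,"ry":0,"rz":0},{"claw":91.8,"dx":16,"dy":0,"dz":0,"rx":0,"ry":0,"rz":0},{"claw":91.8,"dx":0,"dy":0,"dz":0,"rx":0,"ry":0,"rz":0},{"claw":91.8,"dx":0,"dy":0,"dz":0,"rx":0,"ry":0,"rz":0}]' >/dev/null; python3 w.py
python3 -m handwheel '[{"claw":91.8,"dx":0,"dy":0,"dz":5,"rx":0,"ry":0,"rz":0},{"claw":91.8,"dx":0,"dy":0,"dz":5,"rx":0,"ry":0,"rz":0},{"claw":91.8,"dx":0,"dy":0,"dz":0,"rx":0,"ry":0,"rz":0}]' >/dev/null; python3 w.py
```

```text
t 5.05 board xy [-120.6  -26.4] z 23.6 rot [-3.141e+00  1.000e-03  3.047e+00] F board [ 0.9 -0.4] -0.2 grip 91.6
t 5.35 board xy [-121.5  -26.1] z 12.4 rot [ 3.141e+00 -1.000e-03  3.047e+00] F board [-0.4  0.3] -0.2 grip 91.6
```

```bash
python3 -m handwheel '[{"claw":91.8,"dx":0,"dy":0,"dz":3,"rx":0,"ry":0,"rz":0},{"claw":91.8,"dx":0,"dy":0,"dz":3,"rx":0,"ry":0,"rz":0},{"claw":91.8,"dx":0,"dy":0,"dz":3,"rx":0,"ry":0,"rz":0},{"claw":91.8,"dx":0,"dy":0,"dz":0,"rx":0,"ry":0,"rz":0}]' >/dev/null; python3 w.py
python3 - <<'E'
from w import *
f,K,V=cap("side"); s=bot.get_obs(); p=s["tool_pos"]
b=cv2.resize(f[165:245,280:370][:,:,::-1],None,fx=7,fy=7,interpolation=cv2.INTER_CUBIC)
for d in(-46,-65):
  for dz in (0,40):
    q=(proj(p+np.append(B[:,1],0)*d+[0,0,dz],K,V)-[280,165])*7; cv2.circle(b,tuple(int(v) for v in q),4,(0,255,0),-1)
cv2.imwrite("pics/c6.png",b)
E
```

```text
t 5.75 board xy [-121.5  -26.2] z 3.9 rot [ 3.141e+00 -1.000e-03  3.047e+00] F board [-0.5 -0. ] -0.7 grip 91.7
```

View pics/c6.png

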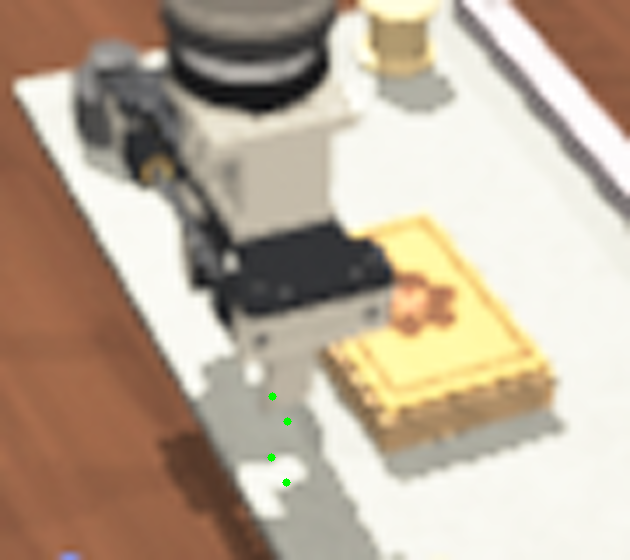

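This confirms it: the dots drawn 40 mm above the reported TCP land on the real tip at (285,410), so tip z ≈ reading + 40. I'll descend to a reading of about -18 and push.

```bash
python3 -m handwheel '[{"claw":91.8,"dx":0,"dy":0,"dz":4,"rx":0,"ry":0,"rz":0},{"claw":91.8,"dx":0,"dy":0,"dz":4,"rx":0,"ry":0,"rz":0},{"claw":91.8,"dx":0,"dy":0,"dz":4,"rx":0,"ry":0,"rz":0},{"claw":91.8,"dx":0,"dy":0,"dz":4,"rx":0,"ry":0,"rz":0},{"claw":91.8,"dx":0,"dy":0,"dz":3,"rx":0,"ry":0,"rz":0},{"claw":91.8,"dx":0,"dy":0,"dz":3,"rx":0,"ry":0,"rz":0},{"claw":91.8,"dx":0,"dy":0,"dz":0,"rx":0,"ry":0,"rz":0}]' >/dev/null; python3 w.py
python3 -m handwheel '[{"claw":91.8,"dx":-6,"dy":0,"dz":0,"rx":0,"ry":0,"rz":0},{"claw":91.8,"dx":-6,"dy":0,"dz":0,"rx":0,"ry":0,"rz":0},{"claw":91.8,"dx":-5,"dy":0,"dz":0,"rx":0,"ry":0,"rz":0},{"claw":91.8,"dx":-4,"dy":0,"dz":0,"rx":0,"ry":0,"rz":0},{"claw":91.8,"dx":-4,"dy":0,"dz":0,"rx":0,"ry":0,"rz":0},{"claw":91.8,"dx":-4,"dy":0,"dz":0,"rx":0,"ry":0,"rz":0},{"claw":91.8,"dx":-4,"dy":0,"dz":0,"rx":0,"ry":0,"rz":0}]' >/dev/null; python3 w.py
python3 -m handwheel '[{"claw":91.8,"dx":-4,"dy":0,"dz":0,"rx":0,"ry":0,"rz":0},{"claw":91.8,"dx":-4,"dy":0,"dz":0,"rx":0,"ry":0,"rz":0},{"claw":91.8,"dx":-4,"dy":0,"dz":0,"rx":0,"ry":0,"rz":0}]' >/dev/null; python3 w.py
```

```text
t 6.5 board xy [-121.5  -26.2] z -18.1 rot [ 3.141e+00 -1.000e-03  3.047e+00] F board [ 0.  -0.2] 0.3 grip 91.9
t 7.2 board xy [-89.7 -25.8] z -17.9 rot [ 3.141 -0.004  3.048] F board [-5.8  1.9] 4.6 grip 91.6
t 7.5 board xy [-79.5 -25.7] z -18.0 rot [ 3.14  -0.007  3.047] F board [-8.6 -0.4] 5.6 grip 91.9
```

```bash
python3 -m handwheel '[{"claw":91.8,"dx":-5,"dy":0,"dz":0,"rx":0,"ry":0,"rz":0},{"claw":91.8,"dx":-5,"dy":0,"dz":0,"rx":0,"ry":0,"rz":0},{"claw":91.8,"dx":-5,"dy":0,"dz":0,"rx":0,"ry":0,"rz":0},{"claw":91.8,"dx":-5,"dy":0,"dz":0,"rx":0,"ry":0,"rz":0},{"claw":91.8,"dx":-5,"dy":0,"dz":0,"rx":0,"ry":0,"rz":0},{"claw":91.8,"dx":-5,"dy":0,"dz":0,"rx":0,"ry":0,"rz":0},{"claw":91.8,"dx":-5,"dy":0,"dz":0,"rx":0,"ry":0,"rz":0},{"claw":91.8,"dx":-5,"dy":0,"dz":0,"rx":0,"ry":0,"rz":0}]' >/dev/null; python3 w.py
python3 -m handwheel '[{"claw":91.8,"dx":-4,"dy":0,"dz":0,"rx":0,"ry":0,"rz":0},{"claw":91.8,"dx":-4,"dy":0,"dz":0,"rx":0,"ry":0,"rz":0},{"claw":91.8,"dx":-4,"dy":0,"dz":0,"rx":0,"ry":0,"rz":0},{"claw":91.8,"dx":-4,"dy":0,"dz":0,"rx":0,"ry":0,"rz":0},{"claw":91.8,"dx":-4,"dy":0,"dz":0,"rx":0,"ry":0,"rz":0},{"claw":91.8,"dx":-4,"dy":0,"dz":0,"rx":0,"ry":0,"rz":0}]' >/dev/null
python3 - <<'E'
from w import *
where(); f,K,V=cap("top")
cv2.imwrite("pics/c7.png",cv2.resize(f[110:250,225:435],None,fx=3.8,fy=3.8)[:,:,::-1])
E
```

```text
t 8.3 board xy [-38.9 -25.9] z -18.0 rot [ 3.141 -0.006  3.047] F board [-8.2 -0.2] 5.9 grip 91.5
t 8.9 board xy [-14.9 -26. ] z -18.1 rot [ 3.141 -0.006  3.047] F board [-8.5  0.5] 5.9 grip 91.6
```

View pics/c7.png

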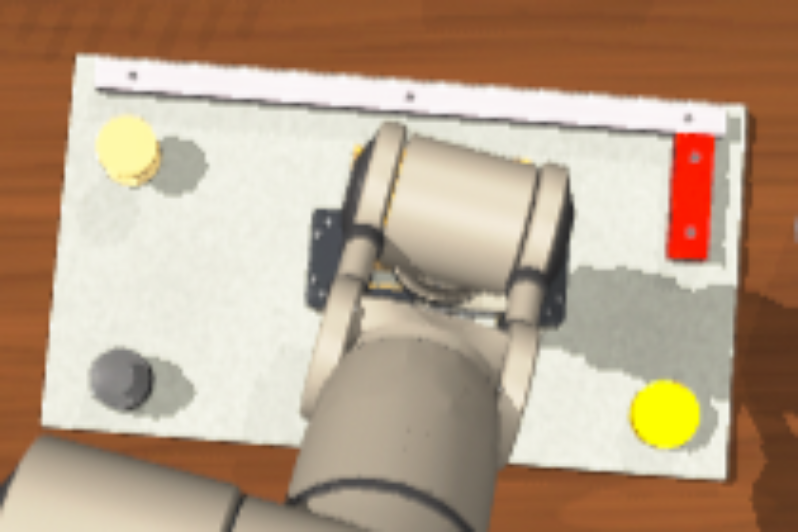

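The plate's far corners show at (357,150) and (527,160), parallel to the fence with a 30 mm gap, so it is squared and sliding. I'll continue slowly until it meets the fence.

```bash
python3 -m handwheel '[{"claw":91.8,"dx":-4,"dy":0,"dz":0,"rx":0,"ry":0,"rz":0},{"claw":91.8,"dx":-4,"dy":0,"dz":0,"rx":0,"ry":0,"rz":0},{"claw":91.8,"dx":-4,"dy":0,"dz":0,"rx":0,"ry":0,"rz":0},{"claw":91.8,"dx":-4,"dy":0,"dz":0,"rx":0,"ry":0,"rz":0},{"claw":91.8,"dx":-4,"dy":0,"dz":0,"rx":0,"ry":0,"rz":0},{"claw":91.8,"dx":-3,"dy":0,"dz":0,"rx":0,"ry":0,"rz":0}]' >/dev/null; python3 w.py
for i in 1; do python3 -m handwheel '[{"claw":91.8,"dx":-2,"dy":0,"dz":0,"rx":0,"ry":0,"rz":0},{"claw":91.8,"dx":-1,"dy":0,"dz":0,"rx":0,"ry":0,"rz":0},{"claw":91.8,"dx":-1,"dy":0,"dz":0,"rx":0,"ry":0,"rz":0}]' >/dev/null; python3 w.py; done
```

```text
t 9.55 board xy [  8.7 -26.1] z -18.1 rot [ 3.141 -0.005  3.047] F board [-7.  -0.2] 4.2 grip 92.0
t 9.85 board xy [ 12.4 -26.1] z -18.1 rot [ 3.141 -0.005  3.047] F board [-7.3 -0.4] 4.8 grip 92.1
```

```bash
python3 -m handwheel '[{"claw":91.8,"dx":-1,"dy":0,"dz":0,"rx":0,"ry":0,"rz":0},{"claw":91.8,"dx":-1,"dy":0,"dz":0,"rx":0,"ry":0,"rz":0}]' >/dev/null; python3 w.py
python3 -m handwheel '[{"claw":91.8,"dx":-1,"dy":0,"dz":0,"rx":0,"ry":0,"rz":0},{"claw":91.8,"dx":-1,"dy":0,"dz":0,"rx":0,"ry":0,"rz":0}]' >/dev/null; python3 w.py
python3 -m handwheel '[{"claw":91.8,"dx":-1,"dy":0,"dz":0,"rx":0,"ry":0,"rz":0}]' >/dev/null; python3 w.py
```

```text
t 10.05 board xy [ 14.4 -26.1] z -18.1 rot [ 3.141 -0.005  3.047] F board [-6.7  0. ] 4.5 grip 91.7
t 10.25 board xy [ 16.4 -26.1] z -18.1 rot [ 3.141 -0.005  3.047] F board [-7.1  0.3] 4.6 grip 91.8
t 10.35 board xy [ 16.4 -26.1] z -18.1 rot [ 3.141 -0.007  3.047] F board [-13.2  -0.5] 8.8 grip 91.7
```

The force rose at a reading of 16.4, exactly where the geometry predicts the fence. I'll press once more to make it flush, then back off, rise, turn a quarter turn and go to the plate's left end.

```bash
python3 -m handwheel '[{"claw":91.8,"dx":-1,"dy":0,"dz":0,"rx":0,"ry":0,"rz":0}]' >/dev/null; python3 w.py
python3 -m handwheel '[{"claw":91.8,"dx":5,"dy":0,"dz":0,"rx":0,"ry":0,"rz":0},{"claw":91.8,"dx":10,"dy":0,"dz":0,"rx":0,"ry":0,"rz":0},{"claw":91.8,"dx":10,"dy":0,"dz":0,"rx":0,"ry":0,"rz":0},{"claw":91.8,"dx":0,"dy":0,"dz":-20,"rx":0,"ry":0,"rz":0},{"claw":91.8,"dx":0,"dy":0,"dz":-30,"rx":0,"ry":0,"rz":0},{"claw":91.8,"dx":0,"dy":0,"dz":-30,"rx":0,"ry":0,"rz":0},{"claw":91.8,"dx":0,"dy":0,"dz":0,"rx":0,"ry":0,"rz":0}]' >/dev/null; python3 w.py
python3 -m handwheel '[{"claw":40,"dx":-16,"dy":21,"dz":0,"rx":0,"ry":0,"rz":0},{"claw":40,"dx":-16,"dy":21,"dz":0,"rx":0,"ry":0,"rz":0},{"claw":40,"dx":-16,"dy":21,"dz":0,"rx":0,"ry":0,"rz":0},{"claw":40,"dx":-16,"dy":21,"dz":0,"rx":0,"ry":0,"rz":0},{"claw":40,"dx":-16,"dy":21,"dz":0,"rx":0,"ry":0,"rz":0},{"claw":40,"dx":0,"dy":0,"dz":0,"rx":0,"ry":0,"rz":0.131},{"claw":40,"dx":0,"dy":0,"dz":0,"rx":0,"ry":0,"rz":0.13},{"claw":40,"dx":0,"dy":0,"dz":0,"rx":0,"ry":0,"rz":0.13},{"claw":40,"dx":0,"dy":0,"dz":0,"rx":0,"ry":0,"rz":0.13}]' >/dev/null; python3 w.py
python3 -m handwheel '[{"claw":40,"dx":0,"dy":0,"dz":0,"rx":0,"ry":0,"rz":0.131},{"claw":40,"dx":0,"dy":0,"dz":0,"rx":0,"ry":0,"rz":0.131},{"claw":40,"dx":0,"dy":0,"dz":0,"rx":0,"ry":0,"rz":0.131},{"claw":40,"dx":0,"dy":0,"dz":0,"rx":0,"ry":0,"rz":0.131},{"claw":40,"dx":0,"dy":0,"dz":0,"rx":0,"ry":0,"rz":0.131},{"claw":40,"dx":0,"dy":0,"dz":0,"rx":0,"ry":0,"rz":0.131},{"claw":40,"dx":0,"dy":0,"dz":0,"rx":0,"ry":0,"rz":0.131},{"claw":40,"dx":0,"dy":0,"dz":0,"rx":0,"ry":0,"rz":0.131},{"claw":40,"dx":0,"dy":0,"dz":0,"rx":0,"ry":0,"rz":0}]' >/dev/null; python3 w.py
```

```text
t 10.45 board xy [ 16.3 -26.1] z -18.1 rot [ 3.141 -0.01   3.047] F board [-16.7  -1.2] 13.3 grip 92.0
t 11.15 board xy [ -0.9 -26.8] z 66.6 rot [-3.14   0.009  3.047] F board [ 0.2 -0. ] 0.4 grip 92.2
t 12.05 board xy [75.7 78.8] z 61.2 rot [-3.141e+00 -1.000e-03  2.521e+00] F board [-1.4 -0.1] -0.6 grip 40.2
t 12.95 board xy [75.7 78.6] z 61.4 rot [-3.141 -0.     1.477] F board [0.2 0.1] -0.4 grip 40.4
```

```bash
python3 -m handwheel '[{"claw":40,"dx":0,"dy":-5,"dz":25,"rx":0,"ry":0,"rz":0},{"claw":40,"dx":0,"dy":0,"dz":25,"rx":0,"ry":0,"rz":0},{"claw":40,"dx":0,"dy":0,"dz":15,"rx":0,"ry":0,"rz":0},{"claw":40,"dx":0,"dy":0,"dz":10,"rx":0,"ry":0,"rz":0},{"claw":40,"dx":0,"dy":0,"dz":4,"rx":0,"ry":0,"rz":0},{"claw":40,"dx":0,"dy":0,"dz":0,"rx":0,"ry":0,"rz":0}]' >/dev/null; python3 w.py
python3 -m handwheel '[{"claw":40,"dx":-5,"dy":0,"dz":0,"rx":0,"ry":0,"rz":0},{"claw":40,"dx":-5,"dy":0,"dz":0,"rx":0,"ry":0,"rz":0},{"claw":40,"dx":-4,"dy":0,"dz":0,"rx":0,"ry":0,"rz":0},{"claw":40,"dx":-4,"dy":0,"dz":0,"rx":0,"ry":0,"rz":0},{"claw":40,"dx":-4,"dy":0,"dz":0,"rx":0,"ry":0,"rz":0},{"claw":40,"dx":-4,"dy":0,"dz":0,"rx":0,"ry":0,"rz":0}]' >/dev/null; python3 w.py
python3 -m handwheel '[{"claw":40,"dx":-4,"dy":0,"dz":0,"rx":0,"ry":0,"rz":0},{"claw":40,"dx":-4,"dy":0,"dz":0,"rx":0,"ry":0,"rz":0},{"claw":40,"dx":-4,"dy":0,"dz":0,"rx":0,"ry":0,"rz":0}]' >/dev/null; python3 w.py
```

```text
t 13.55 board xy [71.  78.6] z -16.8 rot [ 3.141 -0.     1.479] F board [ 0.1 -0.9] 1.5 grip 40.0
t 14.15 board xy [70.8 52.9] z -16.5 rot [ 3.142e+00 -1.000e-03  1.477e+00] F board [-1.6  6.7] 1.7 grip 39.8
t 14.45 board xy [70.7 41.9] z -16.5 rot [-3.141e+00 -2.000e-03  1.478e+00] F board [-0.6  7. ] 1.4 grip 40.2
```

```bash
python3 -m handwheel '[{"claw":40,"dx":-5,"dy":0,"dz":0,"rx":0,"ry":0,"rz":0},{"claw":40,"dx":-5,"dy":0,"dz":0,"rx":0,"ry":0,"rz":0},{"claw":40,"dx":-5,"dy":0,"dz":0,"rx":0,"ry":0,"rz":0},{"claw":40,"dx":-5,"dy":0,"dz":0,"rx":0,"ry":0,"rz":0},{"claw":40,"dx":-5,"dy":0,"dz":0,"rx":0,"ry":0,"rz":0},{"claw":40,"dx":-5,"dy":0,"dz":0,"rx":0,"ry":0,"rz":0},{"claw":40,"dx":-5,"dy":0,"dz":0,"rx":0,"ry":0,"rz":0},{"claw":40,"dx":-5,"dy":0,"dz":0,"rx":0,"ry":0,"rz":0}]' >/dev/null; python3 w.py
python3 -m handwheel '[{"claw":40,"dx":-5,"dy":0,"dz":0,"rx":0,"ry":0,"rz":0},{"claw":40,"dx":-5,"dy":0,"dz":0,"rx":0,"ry":0,"rz":0},{"claw":40,"dx":-5,"dy":0,"dz":0,"rx":0,"ry":0,"rz":0},{"claw":40,"dx":-5,"dy":0,"dz":0,"rx":0,"ry":0,"rz":0},{"claw":40,"dx":-5,"dy":0,"dz":0,"rx":0,"ry":0,"rz":0},{"claw":40,"dx":-5,"dy":0,"dz":0,"rx":0,"ry":0,"rz":0},{"claw":40,"dx":-5,"dy":0,"dz":0,"rx":0,"ry":0,"rz":0},{"claw":40,"dx":-5,"dy":0,"dz":0,"rx":0,"ry":0,"rz":0},{"claw":40,"dx":-4,"dy":0,"dz":0,"rx":0,"ry":0,"rz":0},{"claw":40,"dx":-4,"dy":0,"dz":0,"rx":0,"ry":0,"rz":0}]' >/dev/null; python3 w.py
python3 -m handwheel '[{"claw":40,"dx":-2,"dy":0,"dz":0,"rx":0,"ry":0,"rz":0},{"claw":40,"dx":-2,"dy":0,"dz":0,"rx":0,"ry":0,"rz":0},{"claw":40,"dx":-2,"dy":0,"dz":0,"rx":0,"ry":0,"rz":0},{"claw":40,"dx":-1,"dy":0,"dz":0,"rx":0,"ry":0,"rz":0}]' >/dev/null; python3 w.py
```

```text
t 15.25 board xy [70.7  2.1] z -16.5 rot [-3.141e+00 -2.000e-03  1.478e+00] F board [-0.3  6.8] 2.4 grip 40.1
t 16.25 board xy [ 70.7 -45.8] z -16.5 rot [-3.141e+00 -2.000e-03  1.478e+00] F board [0.2 6.9] 3.0 grip 40.0
t 16.65 board xy [ 70.7 -52.8] z -16.5 rot [-3.141e+00 -2.000e-03  1.478e+00] F board [-1.6  7.7] 3.0 grip 40.2
```

```bash
python3 -m handwheel '[{"claw":40,"dx":-2,"dy":0,"dz":0,"rx":0,"ry":0,"rz":0},{"claw":40,"dx":-2,"dy":0,"dz":0,"rx":0,"ry":0,"rz":0},{"claw":40,"dx":-1,"dy":0,"dz":0,"rx":0,"ry":0,"rz":0}]' >/dev/null; python3 w.py
python3 -m handwheel '[{"claw":40,"dx":-1,"dy":0,"dz":0,"rx":0,"ry":0,"rz":0},{"claw":40,"dx":-1,"dy":0,"dz":0,"rx":0,"ry":0,"rz":0}]' >/dev/null; python3 w.py
python3 -m handwheel '[{"claw":40,"dx":-1,"dy":0,"dz":0,"rx":0,"ry":0,"rz":0},{"claw":40,"dx":-1,"dy":0,"dz":0,"rx":0,"ry":0,"rz":0}]' >/dev/null; python3 w.py
```

```text
t 16.95 board xy [ 70.7 -57.7] z -16.5 rot [-3.141e+00 -2.000e-03  1.478e+00] F board [-0.9  7.3] 2.6 grip 40.0
t 17.15 board xy [ 70.7 -59.4] z -16.5 rot [-3.141e+00 -3.000e-03  1.478e+00] F board [-0.8 11.6] 3.5 grip 40.7
t 17.35 board xy [ 70.7 -59.4] z -16.5 rot [-3.141 -0.006  1.478] F board [-1.2 17.2] 3.3 grip 40.1
```

The plate met the stop at -59.4, where expected. Now I'll back off, turn back and gently re-seat it against the fence from the front.

```bash
python3 -m handwheel '[{"claw":40,"dx":5,"dy":0,"dz":0,"rx":0,"ry":0,"rz":0},{"claw":40,"dx":10,"dy":0,"dz":0,"rx":0,"ry":0,"rz":0},{"claw":40,"dx":10,"dy":0,"dz":0,"rx":0,"ry":0,"rz":0},{"claw":40,"dx":0,"dy":0,"dz":-20,"rx":0,"ry":0,"rz":0},{"claw":40,"dx":0,"dy":0,"dz":-30,"rx":0,"ry":0,"rz":0},{"claw":40,"dx":0,"dy":0,"dz":-30,"rx":0,"ry":0,"rz":0},{"claw":40,"dx":0,"dy":0,"dz":0,"rx":0,"ry":0,"rz":0}]' >/dev/null; python3 w.py
python3 -m handwheel '[{"claw":91.8,"dx":-25,"dy":-25,"dz":0,"rx":0,"ry":0,"rz":0},{"claw":91.8,"dx":-25,"dy":-25,"dz":0,"rx":0,"ry":0,"rz":0},{"claw":91.8,"dx":-25,"dy":-25,"dz":0,"rx":0,"ry":0,"rz":0},{"claw":91.8,"dx":-25,"dy":-25,"dz":0,"rx":0,"ry":0,"rz":0},{"claw":91.8,"dx":0,"dy":0,"dz":0,"rx":0,"ry":0,"rz":-0.131},{"claw":91.8,"dx":0,"dy":0,"dz":0,"rx":0,"ry":0,"rz":-0.131},{"claw":91.8,"dx":0,"dy":0,"dz":0,"rx":0,"ry":0,"rz":-0.131},{"claw":91.8,"dx":0,"dy":0,"dz":0,"rx":0,"ry":0,"rz":-0.131}]' >/dev/null; python3 w.py
python3 -m handwheel '[{"claw":91.8,"dx":0,"dy":0,"dz":0,"rx":0,"ry":0,"rz":-0.131},{"claw":91.8,"dx":0,"dy":0,"dz":0,"rx":0,"ry":0,"rz":-0.131},{"claw":91.8,"dx":0,"dy":0,"dz":0,"rx":0,"ry":0,"rz":-0.131},{"claw":91.8,"dx":0,"dy":0,"dz":0,"rx":0,"ry":0,"rz":-0.131},{"claw":91.8,"dx":0,"dy":0,"dz":0,"rx":0,"ry":0,"rz":-0.131},{"claw":91.8,"dx":0,"dy":0,"dz":0,"rx":0,"ry":0,"rz":-0.131},{"claw":91.8,"dx":0,"dy":0,"dz":0,"rx":0,"ry":0,"rz":-0.131},{"claw":91.8,"dx":0,"dy":0,"dz":0,"rx":0,"ry":0,"rz":-0.13},{"claw":91.8,"dx":0,"dy":0,"dz":0,"rx":0,"ry":0,"rz":0}]' >/dev/null; python3 w.py
```

```text
t 18.05 board xy [ 73.9 -38.4] z 68.3 rot [3.133e+00 2.000e-03 1.478e+00] F board [1.2 0. ] -0.3 grip 39.8
t 18.85 board xy [ -29.4 -138.2] z 62.6 rot [-3.141e+00 -1.000e-03  2.007e+00] F board [ 0.  -0.3] 1.6 grip 91.4
t 19.75 board xy [ -29.3 -138.1] z 62.6 rot [ 3.141e+00 -1.000e-03  3.050e+00] F board [1.7 0.1] 0.4 grip 91.6
```

```bash
python3 -m handwheel '[{"claw":91.8,"dx":0,"dy":-2,"dz":25,"rx":0,"ry":0,"rz":0.003},{"claw":91.8,"dx":0,"dy":0,"dz":25,"rx":0,"ry":0,"rz":0},{"claw":91.8,"dx":0,"dy":0,"dz":15,"rx":0,"ry":0,"rz":0},{"claw":91.8,"dx":0,"dy":0,"dz":10,"rx":0,"ry":0,"rz":0},{"claw":91.8,"dx":0,"dy":0,"dz":4,"rx":0,"ry":0,"rz":0},{"claw":91.8,"dx":0,"dy":0,"dz":0,"rx":0,"ry":0,"rz":0}]' >/dev/null; python3 w.py
python3 -m handwheel '[{"claw":91.8,"dx":-6,"dy":0,"dz":0,"rx":0,"ry":0,"rz":0},{"claw":91.8,"dx":-6,"dy":0,"dz":0,"rx":0,"ry":0,"rz":0},{"claw":91.8,"dx":-6,"dy":0,"dz":0,"rx":0,"ry":0,"rz":0},{"claw":91.8,"dx":-6,"dy":0,"dz":0,"rx":0,"ry":0,"rz":0},{"claw":91.8,"dx":-6,"dy":0,"dz":0,"rx":0,"ry":0,"rz":0},{"claw":91.8,"dx":-5,"dy":0,"dz":0,"rx":0,"ry":0,"rz":0},{"claw":91.8,"dx":-3,"dy":0,"dz":0,"rx":0,"ry":0,"rz":0}]' >/dev/null; python3 w.py
python3 -m handwheel '[{"claw":91.8,"dx":-2,"dy":0,"dz":0,"rx":0,"ry":0,"rz":0},{"claw":91.8,"dx":-1,"dy":0,"dz":0,"rx":0,"ry":0,"rz":0},{"claw":91.8,"dx":-1,"dy":0,"dz":0,"rx":0,"ry":0,"rz":0}]' >/dev/null; python3 w.py
python3 -m handwheel '[{"claw":91.8,"dx":-1,"dy":0,"dz":0,"rx":0,"ry":0,"rz":0},{"claw":91.8,"dx":-1,"dy":0,"dz":0,"rx":0,"ry":0,"rz":0}]' >/dev/null; python3 w.py
```

```text
t 20.35 board xy [ -29.  -140.4] z -15.9 rot [ 3.141 -0.     3.045] F board [ 0.4 -0.1] 0.1 grip 91.7
t 21.05 board xy [   9.6 -140.5] z -15.8 rot [3.142 0.    3.046] F board [-0.2  0.8] 0.5 grip 91.9
t 21.35 board xy [  13.  -140.5] z -15.8 rot [ 3.141 -0.     3.046] F board [ 0.8 -0.5] -0.4 grip 91.7
t 21.55 board xy [  15.  -140.6] z -15.7 rot [ 3.142 -0.     3.046] F board [-0.2 -0.3] 0.1 grip 92.1
```

```bash
python3 -m handwheel '[{"claw":91.8,"dx":-1,"dy":0,"dz":0,"rx":0,"ry":0,"rz":0},{"claw":91.8,"dx":-1,"dy":0,"dz":0,"rx":0,"ry":0,"rz":0}]' >/dev/null; python3 w.py
python3 -m handwheel '[{"claw":91.8,"dx":-1,"dy":0,"dz":0,"rx":0,"ry":0,"rz":0},{"claw":91.8,"dx":-1,"dy":0,"dz":0,"rx":0,"ry":0,"rz":0}]' >/dev/null; python3 w.py
```

```text
t 21.75 board xy [  16.4 -140.5] z -15.7 rot [ 3.141e+00 -2.000e-03  3.046e+00] F board [-5.1 -0.9] 3.1 grip 91.7
t 21.95 board xy [  16.4 -140.5] z -15.7 rot [ 3.141 -0.006  3.046] F board [-13.2  -0.9] 9.6 grip 91.8
```

It stopped at the same 16.4, so it's flush. I'll retreat clear and check.

```bash
python3 -m handwheel '[{"claw":91.8,"dx":4,"dy":0,"dz":0,"rx":0,"ry":0,"rz":0},{"claw":91.8,"dx":12,"dy":0,"dz":0,"rx":0,"ry":0,"rz":0},{"claw":91.8,"dx":12,"dy":0,"dz":0,"rx":0,"ry":0,"rz":0},{"claw":91.8,"dx":0,"dy":0,"dz":-25,"rx":0,"ry":0,"rz":0},{"claw":91.8,"dx":0,"dy":0,"dz":-40,"rx":0,"ry":0,"rz":0},{"claw":91.8,"dx":0,"dy":0,"dz":-40,"rx":0,"ry":0,"rz":0},{"claw":91.8,"dx":0,"dy":0,"dz":-40,"rx":0,"ry":0,"rz":0},{"claw":91.8,"dx":20,"dy":35,"dz":0,"rx":0,"ry":0,"rz":0},{"claw":91.8,"dx":20,"dy":35,"dz":0,"rx":0,"ry":0,"rz":0}]' >/dev/null
python3 -m handwheel '[{"claw":91.8,"dx":20,"dy":35,"dz":0,"rx":0,"ry":0,"rz":0},{"claw":91.8,"dx":20,"dy":35,"dz":0,"rx":0,"ry":0,"rz":0},{"claw":91.8,"dx":20,"dy":35,"dz":0,"rx":0,"ry":0,"rz":0},{"claw":91.8,"dx":20,"dy":35,"dz":0,"rx":0,"ry":0,"rz":0},{"claw":91.8,"dx":20,"dy":35,"dz":0,"rx":0,"ry":0,"rz":0},{"claw":91.8,"dx":20,"dy":35,"dz":0,"rx":0,"ry":0,"rz":0},{"claw":91.8,"dx":0,"dy":0,"dz":0,"rx":0,"ry":0,"rz":0}]' >/dev/null
python3 - <<'E'
from w import *; from m import report,rect
where(); f,K,V,H=report((330,120,402,190))
r=rect(cv2.morphologyEx(cv2.inRange(H,(12,120,90),(35,255,255)),cv2.MORPH_CLOSE,np.ones((5,5))),(330,120,402,190),K,V,40)
print("plate board",bf(r[0]).round(1),"rel yaw",np.radians(r[2])-np.pi/2-(-0.094) if r[1][0]>r[1][1] else np.radians(r[2])+0.094)
s,_,_=cap("side")
a=cv2.resize(f[110:250,225:435],None,fx=3.2,fy=3.2); b=cv2.resize(s[150:290,270:430],None,fx=3.2*0.0+2.0,fy=2.0)
cv2.imwrite("pics/c8.png",a[:,:,::-1]);
E
```

```text
t 23.55 board xy [-170.8  143. ] z 129.5 rot [ 3.14 -0.    3.05] F board [ 0.8 -0.7] 0.3 grip 92.0
plate (array([ 643.56036377, -203.43533325]), (139.16348266601562, 93.9190444946289), 84.6224594116211)
plate board [  70.7 -140.8] rel yaw 0.00014421107315501502
```

View pics/c8.png

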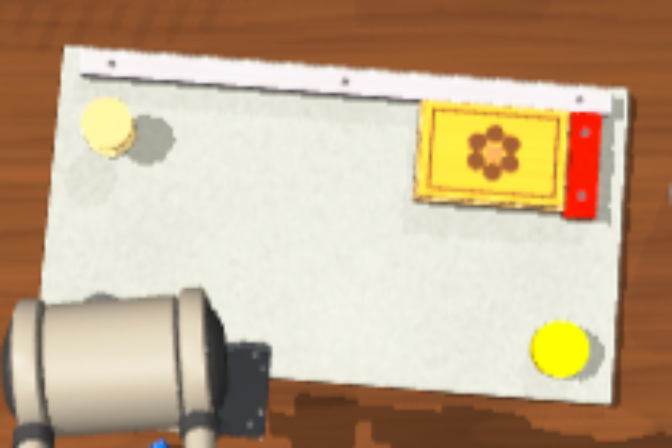

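The plate is square in the corner, seen at (420–568, 100–208). It touches the fence above and the red stop at (582,165). The spool and wax have not moved, and the hand is clear. I'll hand in.

```bash
python3 -c "
from plant import bot
print(bot.close_job())"
```

```text
the job is handed in; nothing more can be done
None
```

The brass-faced plate now sits square in the corner, long side against the steel fence and end against the red stop. I handed the job in at about 23.6 s of the 64 s allowed.

**How it was done:** I pushed the plate to the fence with both open fingers, slid it along the fence to the stop with two fingers on its left end, then re-seated it gently from the front. The highest contact force I read was about 21 N, on the first press against the fence.

**Last checks:**
- **Position:** the final top picture puts the plate at board (70.7, -140.8) mm; the target was (72.5, -140.6). The 1.8 mm difference in x is within the 2 mm camera calibration.
- **Squareness:** it measured less than 0.001 rad out of line with the board, with no visible gap.
- **Contact:** both presses towards the fence stopped at the same reading (16.4 mm). The push to the stop ended 1.6 mm short of the estimate with the force rising, which means contact.
- **Surroundings:** the wax and spool are where they were. The arm hid the weight in the last top view, but no push went near it. I did not re-check the jar, tin, mallet or scraper after the pushes; nothing went near them.

**What disagreed:** the reported fingertip height read about 40 mm lower than the real fingertips. My first pushing pass therefore went over the plate without touching it. I found this from the side pictures and corrected for it before making contact.

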